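# Index the test-bench turntable round one hole

### The job

Press the red plunger head on the rim of the turntable down to free its pin, swing the turntable anticlockwise (seen from above) to the very next index hole, and let the plunger spring fully back up so that the pin locks in that hole. Work it with the fingertips only: do not grip or ram the plunger, do not touch the computer board or what is mounted on it, and leave the flask, gas torch, mouse and screwdriver where they are.

Things in the scene. Friction and masses are not known exactly. Their poses are not given: they have to be found in the camera images.
- index_base: Fixed grey pedestal with a bare aluminium index plate (308 mm across, upper face 53 mm above the desk) with 8 dark holes, 12 mm wide, evenly spaced (45 degrees, 0.785 rad) on a 280 mm circle about the axis. Bolted to the desk, never moves. Origin: on the turning axis at desk level, z up; the plunger is parked in the hole on its own -x side at the start.
- table_axis (a point): Point on the vertical turning axis, level with the top of the dark grey round deck (256 mm across, 66 mm above the desk) that carries the computer board.
- turntable (a joint): Angle of the deck in rad: 0 at the start (pin in the first hole), growing anticlockwise seen from above; next hole at 0.785, the one after at 1.571. Locked, it has about 0.01 rad of play either way. With the pin free it turns with about 0.2 N m and stays where it is left. Move it by the plunger head or by the ear under it (46 mm wide, out to 190 mm from the axis, 58 to 68 mm above the desk).
- plunger (a joint): How far the plunger is pressed down, in m: 0 fully up, 0.016 at its stop. Its 10 mm round-ended pin points up from under the index plate into a hole; pressing lowers it, clear from 0.010 on. A spring lifts it (3 N at 0, 8 N at 0.010, 10 N at 0.016). Let go between holes, the pin rubs under the plate at 0.010 until a hole comes over it; within about 5 mm of a hole's middle it finds its own way in.
- plunger_head: Red mushroom head, 52 mm across, on an upright stem at the end of the deck's dark ear, 165 mm from the turning axis; goes round with the deck, straight down when pressed. Origin: centre of its dished top, 112 mm above the desk when up; dish 43 mm wide, its rim 3 mm higher. A fingertip in the dish can hold it down and swing the table by it. Board parts keep within 130 mm of the axis.
- board: Black computer board, 170 mm square, with its heat sinks, grey cold pot under a white clamp plate (four thin rods reach 219 mm above the desk) and black graphics card, screwed to the deck centrally. Origin on the turning axis at desk level. Not to be touched.
- flask: Bystander: steel vacuum flask with black lid and side handle, 90 mm across, 222 mm high. Origin: centre of its underside.
- torch: Bystander: upright blue gas can with black torch head and steel nozzle, 66 mm across, 235 mm high, the nozzle reaching 95 mm to its own +x. Origin: centre of its underside.
- mouse: Bystander: black computer mouse, 112 by 60 by 35 mm, on a dark mat. Origin: centre of its underside.
- screwdriver: Bystander: yellow-handled screwdriver lying on the desk, 190 mm long, up to about 30 mm high. Origin near its middle, on the desk.

How it is judged (in metres and radians):
On the way, in this order (a step that is already met when the one before it is completed fails the run):
1. the plunger is pressed until its pin is clear, the table still at the first hole (value of joint plunger above 0.008 m and value of joint turntable between -0.06 and 0.06 rad), for 0.05 s.
2. the table has been swung anticlockwise more than half way to the next hole (value of joint turntable between 0.45 and 0.95 rad), for 0.05 s.
At the end, for the whole second after the job is handed in: The table stands one hole further anticlockwise (0.785 rad, within 0.025), at rest, with the plunger sprung up to within 2 mm of its top so that the pin is home in the hole (value of joint turntable between 0.76 and 0.81 rad and value of joint plunger below 0.002 m and velocity of joint turntable between -0.05 and 0.05 rad/s); the robot touches nothing.
It fails at once if the table is turned the wrong way or well past the next hole (value of joint turntable above 1.1 rad or value of joint turntable below -0.15 rad).
It fails at once if the plunger is gripped or rammed (over 35 N from the fingers), or worked with another part of the robot than the fingers (contact force between the fingers and plunger_head above 35 N or contact force between the arm and plunger_head above 1 N).
It fails at once if the robot touches the computer board or what is mounted on it (contact force between any of the arm, the fingers and board above 1 N).
It fails at once if the flask, gas torch, mouse or screwdriver is moved or lifted (distance of any of flask, torch, mouse from where it was at the start of the episode above 0.015 m or distance of screwdriver from where it was at the start of the episode above 0.025 m).
It also fails if it takes over 35 s, if anything falls off the work surface, if the arm or the gripper's body presses on something with over 40 N, if the wrist force passes 120 N, or if a joint passes its speed limit or range.

### The arm

A 7-joint arm with a two-finger parallel gripper is mounted at the origin on the work surface. World frame = base frame: x ahead of the robot, y to its left, z up, the work surface at z = 0. Lengths are in mm, angles in rad, forces in N, time in s.
With the tool pointing down it reaches from about 425 to 950 mm from the base axis. Payload 4.7 kg.
Tool frame: the origin (TCP) lies between the finger pads; the fingertips stand 17 mm ahead of it and the grasp point (between the pads) lies 2 mm behind it (bot.tcp_to_tips is the distance from the TCP to the fingertips, in mm); z points along the fingers, y is the line along which they close (so a half turn about z gives the same grasp; the last joint's range is limited). The gripper opens to 87 mm and grips with 3 to 60 N. Pads are 19 mm wide; open, the fingers measure 117 mm over their backs; the gripper's body (75 mm by 190 mm) begins 51 mm behind the grasp point.
Start: joints at [1.076, 0.469, -0.049, 1.532, 0.024, 1.141, -0.082], TCP at [303.214, -603.083, 239.573] pointing down, gripper open.
Joint ranges: [-2.59, 2.59], [-0.33, 1.99], [-1.39, 1.29], [0.1, 2.45], [-1.04, 4.18], [0.21, 1.99], [-2.66, 2.66]. Speed limits (rad/s): [2.57, 2.57, 3.14, 3.14, 3.14, 3.14, 3.14].

### API

Orientations are given as a unit quaternion [w, x, y, z].
In Python, from plant import bot gives the robot as it stands. The module is installed in compiled form; this text tells all that it offers.
- The arm moves only by the tool servo_tool, never from a script. Its argument "plan" is a list that holds one entry, the list of rows, each a list of 7 numbers: the finger opening in cm, from 0 to 8.7, then the shift along the tool's x, y, z in cm, then the turn, a rotation vector about the tool's x, y, z in rad. A call has 1 to 10 rows; each row is the pose to reach, as a shift and turn from the pose commanded when the call began, along the tool's axes at that moment; what a row does not reach only later rows make up. A row lasts 1/8 s, in which the tool goes at most 62.5 mm and 10.7 degrees, less where a joint would pass 70% of its speed; a pose out of reach is approached as far as the arm can. A call with a gripper value outside its range is refused whole. The fingers move at their own pace and stop on an object; the grip force is fixed at half the most. Time passes only in rows, so rows that repeat a pose let the fingers close. It gives the time, the measured TCP pose, the force, the opening and the grip force at its end, in the units of the state.
- bot.get_state(): the state, without advancing time (a new reading comes with each control period).
- bot.snapshot(name): name is "side" or "top"; returns a dict with "color" (384x512x3 uint8, red, green, blue), "fovy" (degrees; the focal length in pixels is half the picture's height over the tangent of half this angle, whatever the lens; pixels are square), "cx", "cy" (the principal point, pixels), "eye" and "attitude" of the camera in the world. Camera axes: x right, y up, looking along -z (the intrinsics and any distortion apply to the point x, -y, -z); pixel columns grow to the right and rows downward; lengths in mm; the calibration is good to about 2 mm. A picture is of the moment at which its call begins. There is no depth.
- bot.hand_in(): hands the job in; it is judged then, once.
The state is a dict: "time": time; "joints": joint angles; "joint_vel": joint speeds; "tau": joint torques, N m; "tool_pos": TCP position; "eef_rot": TCP orientation; "contact_force": force on the tool from outside, world axes, zero at the start; "moment": the same for the moment, N m; "finger_gap": finger opening in mm; "finger_force": force on a finger pad.
Only numpy, scipy, OpenCV 4.12 (cv2) and the standard library are available. Lean on these libraries where they do the work, as an engineer would, in place of code of your own. Each camera call takes 0.05 s, during which the arm holds its last target. There are 200 camera calls.

## Working session

There is one attempt and no reset: what is moved stays moved. The work goes in short steps, Python scripts to look and compute and a tool call to move; the robot and the scene stay as the last step left them, time stands still between calls to the robot, and variables do not carry over. Pictures are saved under pics/ and viewed, at most 10 in all, crops included, and the job is handed in when it is done.

Besides the shell and the picture viewer there is one more tool, called after "Call:" as name([rows], argument=value, ...), one row to a line, values as JSON. servo_tool: Moves the arm, as the interface text tells. Its arguments: {"type":"object","properties":{"plan":{"type":"array","items":{"type":"array","items":{"type":"array","items":{"type":"number"}}}}},"required":["plan"]}

```bash
mkdir -p pics
python3 - <<'E'
from plant import bot
import cv2
for n in("side","top"):
    s=bot.snapshot(n); cv2.imwrite(f"pics/{n}0.png",s["color"][:,:,::-1])
    print(n,{k:v for k,v in s.items() if k!="color"})
print(bot.get_state(), bot.tcp_to_tips)
E
```

```text
side {'fovy': 42.492552767289354, 'cx': 257.0671734114278, 'cy': 190.1112206269538, 'eye': array([1078.73295847,  638.39750616, 1203.35751555]), 'attitude': array([0.32324135, 0.11962138, 0.29970363, 0.88959737])}
top {'fovy': 53.900215755331885, 'cx': 253.43889604152815, 'cy': 190.12087358207094, 'eye': array([ 283.4007377 ,  -13.87094472, 1228.67464042]), 'attitude': array([ 0.70850261,  0.07361831, -0.06225664, -0.6990912 ])}
{'time': 0.1, 'joints': array([ 1.07607851,  0.46936542, -0.04860891,  1.53355532,  0.02410484,
        1.14098328, -0.08227937]), 'joint_vel': array([-1.16767714e-04, -9.51062460e-04,  6.35595572e-04, -1.66086367e-03,
        7.14763068e-06, -5.80970439e-04, -1.29950361e-03]), 'tau': array([ 9.24366323e-04, -5.09170461e+01, -8.10253923e-02, -2.36830974e+01,
       -6.14724308e-02,  3.44389037e-02,  5.45405828e-05]), 'tool_pos': array([ 302.9755834 , -602.62815207,  238.60936693]), 'eef_rot': array([-8.32508573e-04,  9.72991397e-01,  2.30839765e-01, -2.26626684e-04]), 'contact_force': array([ 0.26134019,  0.75749165, -0.48590604]), 'moment': array([ 0.02334469, -0.00644717,  0.01888715]), 'finger_force': 0.0, 'finger_gap': 86.96497069618574} 17.0
```

View pics/side0.png

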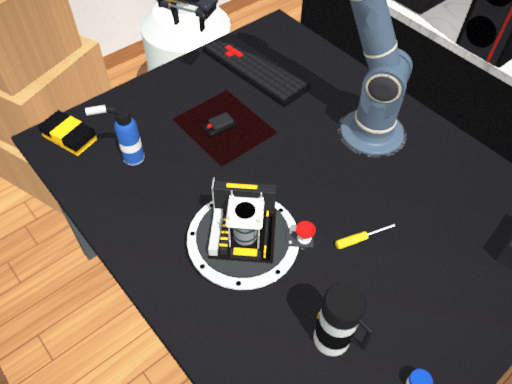

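View pics/top0.png

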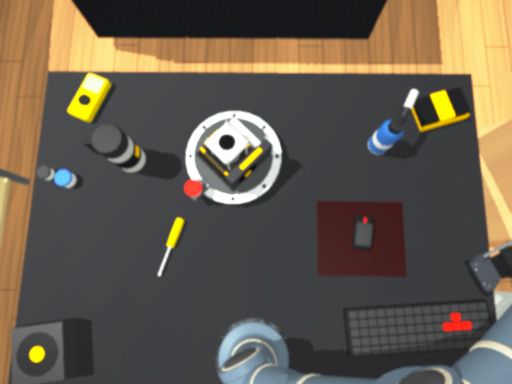

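The side view shows the red head at about (306,230) and the plate around (243,240). The top view shows the head at (193,188), the plate centre near (234,157), the flask near (120,145), and the screwdriver from (160,275) to (180,220).

```bash
cat > h.py <<'E'
from plant import bot
import numpy as np, cv2
from scipy.spatial.transform import Rotation as R
def rot(q): return R.from_quat(np.r_[q[1:],q[0]])
def ray(s,u,v):
    f=s["color"].shape[0]/2/np.tan(np.radians(s["fovy"]/2))
    d=np.array([(u-s["cx"])/f,-(v-s["cy"])/f,-1]); return s["eye"],rot(s["attitude"]).apply(d)
def onz(s,u,v,z):
    e,d=ray(s,u,v); return e+d*(z-e[2])/d[2]
def cross(a,b):
    A=[];y=[]
    for e,d in(a,b):
        d=d/np.linalg.norm(d);P=np.eye(3)-np.outer(d,d);A.append(P);y.append(P@e)
    return np.linalg.lstsq(np.vstack(A),np.hstack(y),rcond=None)[0]
def red(s,box):
    c=cv2.cvtColor(s["color"],cv2.COLOR_RGB2HSV);x0,y0,x1,y1=box
    m=(((c[...,0]<8)|(c[...,0]>172))&(c[...,1]>150)&(c[...,2]>110)).astype(np.uint8)
    k=np.zeros_like(m);k[y0:y1,x0:x1]=m[y0:y1,x0:x1]
    ys,xs=np.nonzero(k); return xs,ys
def plate(s,box,z=53):
    x0,y0,x1,y1=box;c=cv2.cvtColor(s["color"],cv2.COLOR_RGB2HSV)
    m=((c[...,1]<40)&(c[...,2]>150)).astype(np.uint8)
    k=np.zeros_like(m);k[y0:y1,x0:x1]=m[y0:y1,x0:x1]
    n=max(cv2.findContours(k,cv2.RETR_EXTERNAL,cv2.CHAIN_APPROX_NONE)[0],key=cv2.contourArea)
    p=np.array([onz(s,*q[0],z)[:2] for q in cv2.convexHull(n)])
    (c,r)=cv2.minEnclosingCircle(p.astype(np.float32));return c,r
E
python3 - <<'E'
from h import *
S=bot.snapshot("side");T=bot.snapshot("top")
for s,b,pb in((S,(285,210,325,255),(175,190,305,295)),(T,(175,170,212,205),(180,105,290,212))):
    x,y=red(s,b);print(len(x),x.min(),x.max(),y.min(),y.max(),x.mean(),y.mean(),onz(s,x.mean(),y.mean(),112))
    print(plate(s,pb))
xs,ys=red(S,(285,210,325,255));xt,yt=red(T,(175,170,212,205))
print(cross(ray(S,xs.mean(),ys.mean()),ray(T,xt.mean(),yt.mean())))
for u,v in((134,160),(120,133),(106,138)):print(onz(T,u,v,0),onz(T,u,v,222))
for u,v in((180,220),(160,275)):print(onz(T,u,v,15))
a=cv2.resize(S["color"][170:300,170:340],None,fx=4,fy=4,interpolation=2)[:,:,::-1]
cv2.imwrite("pics/s1.png",a)
E
```

```text
280 296 315 221 237 305.46785714285716 229.04285714285714 [503.59523986 190.00136037 112.        ]
((620.52294921875, 64.04447937011719), 168.64010620117188)
233 184 201 180 196 192.26609442060087 187.6695278969957 [506.24236265 190.90024501 112.        ]
((624.8051147460938, 74.39862823486328), 157.28347778320312)
[505.37771729 190.76997629 114.78613501]
[6.21725740e+02 4.13476937e+02 2.27373675e-13] [560.59633473 336.26265516 222.        ]
[717.11388137 469.05694998   0.        ] [638.74950831 381.80033289 222.        ]
[698.67583136 515.82019207   0.        ] [623.64289118 420.11427571 222.        ]
[418.50910964 243.5652055   15.        ]
[244.03854158 297.66177701  15.        ]
```

View pics/s1.png

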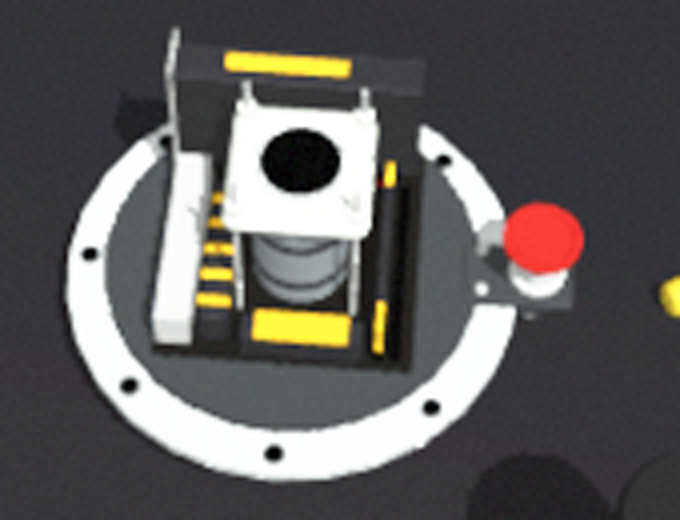

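```bash
cat >> h.py <<'E'
def tgt(phi,tilt):  # tool pose down, x axis toward world heading phi, body leaning away from x
    X=np.array([np.cos(phi),np.sin(phi),0]);Z=np.array([0,0,-1.]);Y=np.cross(Z,X)
    return R.from_matrix(np.c_[X,Y,Z])*R.from_rotvec([0,tilt,0])
def rel(p0,r0,p,r):
    return np.round(np.r_[r0.inv().apply(np.asarray(p)-p0)/10,(r0.inv()*r).as_rotvec()],3)
def tip2tcp(p,r,off=0): return np.asarray(p)-17*r.apply([0,0,1.])
E
python3 - <<'E'
from h import *
from scipy.optimize import least_squares
S=bot.snapshot("side")
P=np.array([onz(S,170+u/4-.4,170+v/4-.4,53)[:2] for u,v in((90,254),(129,385),(274,453),(431,407),(443,160))])
f=least_squares(lambda c:np.hypot(*(P-c).T)-140,[622,74]);print(f.x,f.fun)
print(np.degrees(np.arctan2(*(P-f.x)[:,::-1].T)))
c=f.x;h=np.array([505.2,190.6]);d=h-c;print(np.hypot(*d),np.degrees(np.arctan2(d[1],d[0])))
st=bot.get_state();r0=rot(st["eef_rot"]);p0=st["tool_pos"]
r=tgt(np.radians(-45),.2)
print(rel(p0,r0,tip2tcp([440,80,235],r),r),rel(p0,r0,tip2tcp([503,192.5,160],r),r))
E
```

```text
[622.26104933  74.15382158] [ 0.08251479  0.05290245  0.08852969 -0.00335729  0.17384184]
[ -44.34331187    0.46046769   45.66801833   90.72235469 -179.10367457]
165.11511662759227 135.15087081927598
[ 42.797 -55.185  -1.213  -0.126   0.174   1.247] [ 53.479 -62.401   6.293  -0.126   0.174   1.247]
```

Call:
servo_tool([
  [[0,5,-6,-1,0,0,0.1],[0,9,-12,-1.2,0,0,0.28],[0,13,-17,-1.2,0,0,0.45],[0,17,-22,-1.2,0,0,0.6],[0,21,-27,-1.2,0,0,0.75],[0,25,-32,-1.2,0,0,0.9],[0,29,-37,-1.2,0,0,1.05],[0,33,-42,-1.2,0,0,1.2],[0,38,-48,-1.2,-0.06,0.09,1.247],[0,42.8,-55.2,-1.2,-0.126,0.174,1.247]],
])

```text
time: 1.5
tool_pos: [422.9, -11.0, 252.5]
eef_rot: [0.037, 0.919, -0.381, 0.092]
contact_force: [2.0, 0.1, -0.9]
finger_gap: 1.7
finger_force: 0.0
```

Call:
servo_tool([
  [[0,0,0,0,0,0,0],[0,0,0,0,0,0,0]],
])

```text
time: 1.75
tool_pos: [422.1, -13.1, 252.0]
eef_rot: [0.037, 0.92, -0.381, 0.089]
contact_force: [-0.0, 0.5, 0.8]
finger_gap: 0.0
finger_force: 0.0
```

Run:
```python
from h import *
st=bot.get_state();r0=rot(st["eef_rot"]);p0=st["tool_pos"]
r=tgt(np.radians(-44.7),.2)
print(p0,st["joints"],st["contact_force"],st["time"])
for z in(160,135):print(rel(p0,r0,tip2tcp([504.5,191.5,z],r),r))
```

```text
[422.09251911 -13.11709716 251.97131457] [ 0.26606708 -0.0071944  -0.43960381  2.13697078  0.19797195  0.90923196
 -2.64328645] [-0.01071405  0.52522516  0.78848959] 1.75
[-1.0250e+01 -2.0305e+01  5.6420e+00  2.0000e-03  6.0000e-03 -5.0000e-03]
[-1.0731e+01 -2.0308e+01  8.0950e+00  2.0000e-03  6.0000e-03 -5.0000e-03]
```

Run:
```python
from h import *
st=bot.get_state();r0=rot(st["eef_rot"]);p0=st["tool_pos"]
for a in(15,45):
  r=tgt(np.radians(a),0);print(rel(p0,r0,[430,60,255],r))
```

```text
[-4.463 -5.731 -1.191  0.102 -0.175 -1.043]
[-4.463 -5.731 -1.191  0.153 -0.151 -1.565]
```

Call:
servo_tool([
  [[0,0,0,-0.5,0.02,-0.04,-0.17],[0,0,0,-1,0.04,-0.07,-0.35],[0,-1,-1,-1.2,0.06,-0.1,-0.52],[0,-2,-2,-1.2,0.08,-0.14,-0.7],[0,-3,-3,-1.2,0.09,-0.16,-0.87],[0,-4,-4,-1.2,0.102,-0.175,-1.043],[0,-4.5,-5.7,-1.2,0.12,-0.17,-1.2],[0,-4.5,-5.7,-1.2,0.135,-0.16,-1.37],[0,-4.5,-5.7,-1.2,0.153,-0.151,-1.53],[0,-4.5,-5.7,-1.2,0.153,-0.151,-1.565]],
])

```text
time: 3.0
tool_pos: [430.0, 58.4, 254.8]
eef_rot: [-0.0, 0.925, 0.381, -0.0]
contact_force: [0.4, -0.1, 0.5]
finger_gap: 0.4
finger_force: 0.0
```

Run:
```python
from h import *
st=bot.get_state();r0=rot(st["eef_rot"]);p0=st["tool_pos"]
print(p0,st["joints"],r0.as_matrix()[:,0])
r=tgt(np.radians(135.3),-.2)
for z in(200,160):print(rel(p0,r0,tip2tcp([504.5,191.5,z],r),r))
```

```text
[429.95794715  58.42647353 254.75159444] [ 0.24896525  0.0853455  -0.50543455  2.02841752  0.04790324  1.03904932
 -1.06853433] [ 7.09861781e-01  7.04341001e-01 -7.70182030e-05]
[14.662 -4.534  3.808 -0.158 -0.156 -1.574]
[14.662 -4.533  7.808 -0.158 -0.156 -1.574]
```

Call:
servo_tool([
  [[0,1.5,-0.5,0,0,0,-0.18],[0,3,-1,0,0,0,-0.35],[0,4.5,-1.5,0,0,0,-0.53],[0,6,-2,0,0,0,-0.7],[0,8,-2.5,0.5,-0.03,-0.03,-0.87],[0,10,-3,1,-0.06,-0.06,-1.05],[0,12,-3.5,2,-0.09,-0.09,-1.22],[0,13.5,-4,3,-0.12,-0.12,-1.4],[0,14.7,-4.5,3.8,-0.158,-0.156,-1.574],[0,14.7,-4.5,3.8,-0.158,-0.156,-1.574]],
])

```text
time: 4.25
tool_pos: [501.3, 196.2, 216.2]
eef_rot: [0.092, 0.378, 0.921, -0.038]
contact_force: [-0.3, 0.4, 0.3]
finger_gap: 0.8
finger_force: 0.0
```

Run:
```python
from h import *
st=bot.get_state();r0=rot(st["eef_rot"]);p0=st["tool_pos"]
print(p0,st["joints"],r0.as_matrix(), p0+17*r0.as_matrix()[:,2])
r=tgt(np.radians(135.3),-.2)
for z in(150,125):print(rel(p0,r0,tip2tcp([504.5,191.5,z],r),r))
for n in("side","top"):
    s=bot.snapshot(n); c=s["color"][140:300,170:380] if n=="side" else s["color"][90:250,120:330]
    cv2.imwrite(f"pics/{n}2.png",cv2.resize(c,None,fx=3,fy=3)[:,:,::-1])
```

```text
[501.28389352 196.24903922 216.17623745] [ 0.03640155  0.32588603 -0.72499232  1.90683374  0.48876825  1.01650141
 -0.13390806] [[-6.98024082e-01  7.02212189e-01  1.40215627e-01]
 [ 6.88384493e-01  7.11967673e-01 -1.38668025e-01]
 [-1.97203371e-01 -2.71357686e-04 -9.80362564e-01]] [503.66755918 193.89168279 199.51007387]
[ 7.560e-01 -1.100e-01  4.899e+00  0.000e+00 -1.000e-03  2.000e-03]
[ 1.249e+00 -1.100e-01  7.350e+00  0.000e+00 -1.000e-03  2.000e-03]
```

View pics/side2.png

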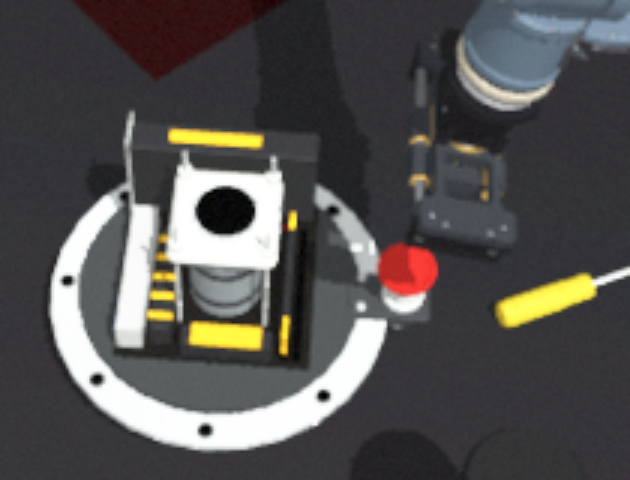

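The side view shows the gripper above and beside the head (crop (405,268)), with a dark bar at its lower end around (465,225). I'm checking this against the projected tip.

```bash
cat >> h.py <<'E'
def proj(s,p):
    f=s["color"].shape[0]/2/np.tan(np.radians(s["fovy"]/2))
    q=rot(s["attitude"]).inv().apply(np.asarray(p)-s["eye"]); return np.array([s["cx"]-f*q[0]/q[2],s["cy"]+f*q[1]/q[2]])
E
python3 - <<'E'
from h import *
st=bot.get_state();M=rot(st["eef_rot"]).as_matrix();p=st["tool_pos"]
for n,o in(("side",(170,140)),("top",(120,90))):
    s=bot.snapshot(n)
    for k in([0,0,17],[0,15,17],[0,-15,17],[0,0,-49],[0,95,-49],[0,-95,-49],[37,0,-49],[-37,0,-49]):print(n,k,np.round((proj(s,p+M@k)-o)*3))
E
```

```text
side [0, 0, 17] [418. 212.]
side [0, 15, 17] [418. 226.]
side [0, -15, 17] [418. 197.]
side [0, 0, -49] [443. 166.]
side [0, 95, -49] [443. 265.]
side [0, -95, -49] [443.  75.]
side [37, 0, -49] [487. 175.]
side [-37, 0, -49] [398. 157.]
top [0, 0, 17] [198. 276.]
top [0, 15, 17] [187. 265.]
top [0, -15, 17] [209. 287.]
top [0, 0, -49] [173. 271.]
top [0, 95, -49] [101. 196.]
top [0, -95, -49] [247. 347.]
top [37, 0, -49] [144. 301.]
top [-37, 0, -49] [202. 240.]
```

View pics/top2.png

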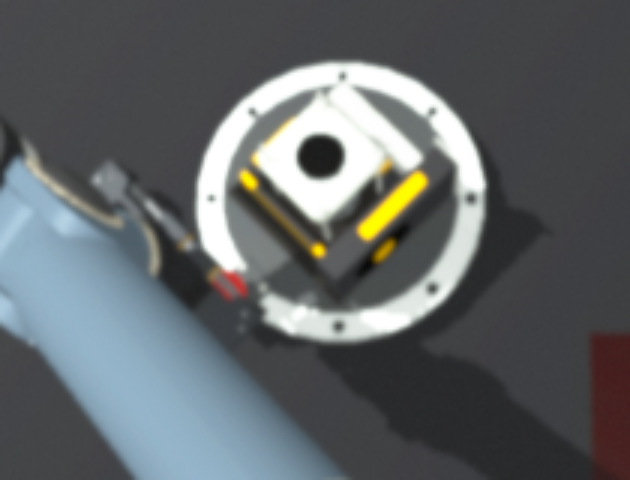

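Run:
```python
from h import *
st=bot.get_state();r0=rot(st["eef_rot"]);p0=st["tool_pos"]
r=tgt(np.radians(135.3),-.2)
for z in(150,125,118,112,108,104,99):print(z,rel(p0,r0,tip2tcp([505,190,z],r),r)[:3])
```

```text
150 [ 0.81  -0.179  5.019]
125 [ 1.308 -0.182  7.469]
118 [ 1.448 -0.183  8.155]
112 [ 1.567 -0.184  8.743]
108 [ 1.647 -0.185  9.135]
104 [ 1.727 -0.185  9.527]
99 [ 1.826 -0.186 10.017]
```

Call:
servo_tool([
  [[0,0.4,-0.1,2.5,0,0,0],[0,0.8,-0.18,5,0,0,0],[0,1.1,-0.18,6.4,0,0,0],[0,1.31,-0.18,7.47,0,0,0],[0,1.31,-0.18,7.47,0,0,0]],
])

```text
time: 5.08
tool_pos: [501.9, 193.5, 141.0]
eef_rot: [0.092, 0.377, 0.921, -0.038]
contact_force: [0.4, 0.7, 0.3]
finger_gap: 0.7
finger_force: 0.0
```

Run:
```python
from h import *
st=bot.get_state();r0=rot(st["eef_rot"]);p0=st["tool_pos"]
print(p0+17*r0.as_matrix()[:,2],st["contact_force"],st["joints"][6])
r=tgt(np.radians(135.3),-.2)
for z in(118,112,108,104,99):print(z,rel(p0,r0,tip2tcp([505,190,z],r),r)[:3])
s=bot.snapshot("side");c=s["color"][140:300,170:380]
cv2.imwrite("pics/side3.png",cv2.resize(c,None,fx=3,fy=3)[:,:,::-1])
```

```text
[504.28986242 191.17525308 124.33177676] [0.35590802 0.69004294 0.33110323] -0.24998180099664905
118 [-0.004 -0.032  0.647]
112 [ 0.115 -0.033  1.235]
108 [ 0.194 -0.033  1.627]
104 [ 0.274 -0.033  2.019]
99 [ 0.373 -0.033  2.509]
```

View pics/side3.png

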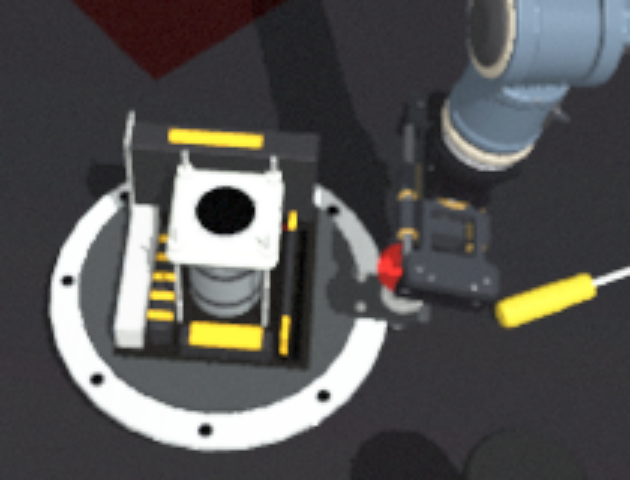

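The view shows the gripper over the red head (crop (390,268)) and well clear of the board. Next I press.

Call:
servo_tool([
  [[0,0,-0.03,0.65,0,0,0],[0,0.06,-0.03,0.95,0,0,0],[0,0.12,-0.03,1.24,0,0,0],[0,0.16,-0.03,1.45,0,0,0],[0,0.2,-0.03,1.63,0,0,0],[0,0.2,-0.03,1.63,0,0,0]],
])

```text
time: 5.88
tool_pos: [503.1, 192.8, 125.4]
eef_rot: [0.093, 0.376, 0.921, -0.037]
contact_force: [-1.0, 1.1, 4.8]
finger_gap: 0.2
finger_force: 2.7
```

Run:
```python
from h import *
st=bot.get_state();r0=rot(st["eef_rot"]);p0=st["tool_pos"]
print(p0+17*r0.as_matrix()[:,2],st["contact_force"])
r=tgt(np.radians(135.3),-.2)
for z in(104,102,100,98):print(z,rel(p0,r0,tip2tcp([505,190,z],r),r)[:3])
```

```text
[505.56641566 190.4863914  108.7533492 ] [-1.03940274  1.11582548  4.77236502]
104 [ 0.1   -0.07   0.464]
102 [ 0.14  -0.071  0.66 ]
100 [ 0.179 -0.071  0.856]
98 [ 0.219 -0.072  1.052]
```

Call:
servo_tool([
  [[0,0.05,-0.02,0.25,0,0,0],[0,0.1,-0.05,0.47,0,0,0],[0,0.14,-0.07,0.67,0,0,0],[0,0.18,-0.07,0.86,0,0,0],[0,0.2,-0.07,0.98,0,0,0],[0,0.2,-0.07,0.98,0,0,0]],
])

```text
time: 6.62
tool_pos: [503.3, 193.0, 116.3]
eef_rot: [0.094, 0.376, 0.921, -0.036]
contact_force: [-0.5, 0.0, 9.5]
finger_gap: 0.5
finger_force: 4.7
```

Run:
```python
from h import *
st=bot.get_state();r0=rot(st["eef_rot"]);p0=st["tool_pos"]
t=p0+17*r0.as_matrix()[:,2];print(t,st["contact_force"],st["time"])
c=np.array([622.26,74.15]);d=t[:2]-c
print(np.hypot(*d),np.degrees(np.arctan2(d[1],d[0])))
```

```text
[505.74087453 190.67838773  99.65924713] [-0.45937562  0.017362    9.49609057] 6.625
164.789477055893 134.99772283138142
```

```bash
cat >> h.py <<'E'
C=np.array([622.26,74.15,0])
def swing(degs,dz=0,dr=0):
    st=bot.get_state();r0=rot(st["eef_rot"]);p0=st["tool_pos"]
    t=p0+17*r0.as_matrix()[:,2];d=t-C;print("tip",t,"R",np.hypot(*d[:2]),"ang",np.degrees(np.arctan2(d[1],d[0])),st["contact_force"],st["time"],st["joints"][6])
    for a in degs:
        q=R.from_euler("z",a,degrees=True);u=d*[1,1,0]/np.hypot(*d[:2])
        print(a,[0]+rel(p0,r0,C+q.apply(p0-C+dr*u)+[0,0,dz],q*r0).tolist())
E
python3 -c "
from h import *
swing([2,4,7,10,13,16,19,22,24,25])"
```

```text
tip [505.74087453 190.67838773  99.65924713] R 164.789477055893 ang 134.99772283138142 [-0.45937562  0.017362    9.49609057] 6.625 -0.29419786671294923
2 [0, -0.005, -0.587, -0.001, -0.007, 0.0, -0.034]
4 [0, -0.03, -1.174, 0.002, -0.014, 0.0, -0.068]
7 [0, -0.105, -2.051, 0.013, -0.024, 0.0, -0.12]
10 [0, -0.225, -2.923, 0.034, -0.035, 0.001, -0.171]
13 [0, -0.39, -3.787, 0.065, -0.045, 0.001, -0.222]
16 [0, -0.598, -4.642, 0.104, -0.056, 0.001, -0.274]
19 [0, -0.85, -5.484, 0.152, -0.066, 0.001, -0.325]
22 [0, -1.145, -6.312, 0.209, -0.077, 0.001, -0.376]
24 [0, -1.365, -6.855, 0.252, -0.084, 0.002, -0.41]
25 [0, -1.482, -7.123, 0.275, -0.087, 0.002, -0.427]
```

Call:
servo_tool([
  [[0,0,-0.59,0,-0.007,0,-0.034],[0,-0.03,-1.17,0,-0.014,0,-0.068],[0,-0.1,-2.05,0.01,-0.024,0,-0.12],[0,-0.22,-2.92,0.03,-0.035,0,-0.171],[0,-0.39,-3.79,0.06,-0.045,0,-0.222],[0,-0.6,-4.64,0.1,-0.056,0,-0.274],[0,-0.85,-5.48,0.15,-0.066,0,-0.325],[0,-1.14,-6.31,0.21,-0.077,0,-0.376],[0,-1.36,-6.85,0.25,-0.084,0,-0.41],[0,-1.48,-7.12,0.27,-0.087,0,-0.427]],
])

```text
time: 7.88
tool_pos: [464.7, 132.1, 116.7]
eef_rot: [0.101, 0.168, 0.981, -0.015]
contact_force: [-0.2, 1.0, 9.7]
finger_gap: 0.5
finger_force: 4.6
```

Run:
```python
from h import *
swing([2,5,8,11,14,16,17,18,19,20])
s=bot.snapshot("side");c=s["color"][140:300,170:380]
cv2.imwrite("pics/side4.png",cv2.resize(c,None,fx=3,fy=3)[:,:,::-1])
```

```text
tip [467.98178857 131.06730064 100.07204796] R 164.44252988021714 ang 159.74965233639043 [-0.24833961  1.03439624  9.73056905] 7.875 0.1882473531844146
2 [0, -0.003, -0.586, -0.003, -0.007, 0.0, -0.034]
5 [0, -0.044, -1.464, 0.001, -0.018, 0.0, -0.085]
8 [0, -0.13, -2.339, 0.014, -0.028, 0.001, -0.137]
11 [0, -0.261, -3.207, 0.037, -0.039, 0.001, -0.188]
14 [0, -0.437, -4.068, 0.069, -0.049, 0.001, -0.239]
16 [0, -0.578, -4.636, 0.095, -0.057, 0.001, -0.273]
17 [0, -0.656, -4.918, 0.109, -0.06, 0.002, -0.291]
18 [0, -0.739, -5.199, 0.125, -0.064, 0.002, -0.308]
19 [0, -0.826, -5.478, 0.142, -0.067, 0.002, -0.325]
20 [0, -0.919, -5.756, 0.159, -0.071, 0.002, -0.342]
```

View pics/side4.png

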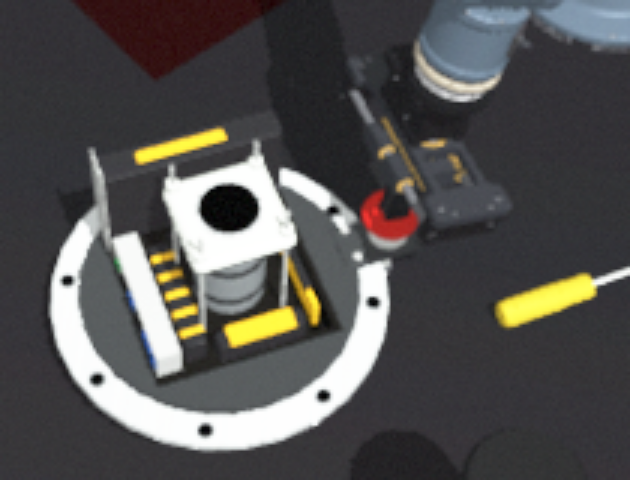

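The table has followed about 25° and the finger sits in the red head (crop (390,215)). I continue the swing.

Call:
servo_tool([
  [[0,0,-0.59,0,-0.007,0,-0.034],[0,-0.04,-1.46,0,-0.018,0,-0.085],[0,-0.13,-2.34,0.01,-0.028,0,-0.137],[0,-0.26,-3.21,0.04,-0.039,0,-0.188],[0,-0.44,-4.07,0.07,-0.049,0,-0.239],[0,-0.58,-4.64,0.09,-0.057,0,-0.273],[0,-0.66,-4.92,0.11,-0.06,0,-0.291],[0,-0.74,-5.2,0.12,-0.064,0,-0.308],[0,-0.83,-5.48,0.14,-0.067,0,-0.325],[0,-0.92,-5.76,0.16,-0.071,0,-0.342]],
])

```text
time: 9.18
tool_pos: [454.3, 74.8, 116.7]
eef_rot: [0.103, -0.005, 0.995, 0.003]
contact_force: [-0.9, 0.8, 9.6]
finger_gap: 0.4
finger_force: 4.8
```

Run:
```python
from h import *
swing([0,.5])
s=bot.snapshot("side");x,y=red(s,(270,180,330,240));print(x.min(),x.max(),y.min(),y.max())
p=lambda a,z:proj(s,C+[165*np.cos(np.radians(a)),165*np.sin(np.radians(a)),z])
for a in(178,180,182):print(a,p(a,101))
c=s["color"][140:300,170:380]
cv2.imwrite("pics/side5.png",cv2.resize(c,None,fx=3,fy=3)[:,:,::-1])
```

```text
tip [457.73628285  74.88031906 100.02566877] R 164.52533808325518 ang 179.74566630525914 [-0.9414226   0.75547465  9.6124219 ] 9.175 0.7130982898514822
0 [0, 0.0, 0.0, 0.0, 0.0, 0.0, 0.0]
0.5 [0, 0.001, -0.147, -0.001, -0.002, 0.0, -0.009]
280 298 190 204
178 [289.80018518 196.84011269]
180 [288.43421566 195.5517002 ]
182 [287.02063844 194.30456711]
```

View pics/side5.png

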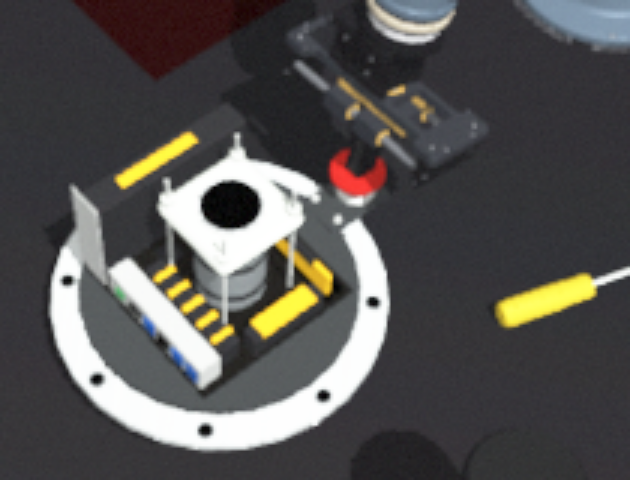

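The head is at crop (357,172), close to the fourth hole. I nudge the last bit and then ease off straight up.

Call:
servo_tool([
  [[0,0,-0.12,0,0,0,-0.007],[0,0,-0.12,0,0,0,-0.007],[0,-0.05,-0.12,-0.25,0,0,-0.007],[0,-0.1,-0.12,-0.5,0,0,-0.007],[0,-0.15,-0.12,-0.75,0,0,-0.007],[0,-0.2,-0.12,-1,0,0,-0.007],[0,-0.26,-0.12,-1.3,0,0,-0.007],[0,-0.32,-0.12,-1.6,0,0,-0.007],[0,-0.4,-0.12,-2,0,0,-0.007],[0,-0.5,-0.12,-2.5,0,0,-0.007]],
])

```text
time: 10.48
tool_pos: [451.7, 71.7, 140.5]
eef_rot: [0.1, -0.008, 0.995, 0.001]
contact_force: [-0.4, -0.0, 0.9]
finger_gap: 0.5
finger_force: 0.0
```

Call:
servo_tool([
  [[0,-0.2,0,-1,0,0,0],[0,-0.6,0,-3,0,0,0],[0,-1.2,0,-6,0,0,0],[0,-2,0,-10,0,0,0],[0,-6,0,-12,0,0,0],[0,-1,0,-12.5,0,0,0],[0,3,0,-13,0,0,0],[0,7,0,-13,0,0,0],[0,10,0,-13,0,0,0],[0,10,0,-13,0,0,0]],
])

```text
time: 11.72
tool_pos: [326.7, 69.9, 247.5]
eef_rot: [0.1, -0.008, 0.995, 0.0]
contact_force: [1.4, 0.7, -0.2]
finger_gap: 0.6
finger_force: 0.0
```

Run:
```python
from h import *
print(bot.get_state()["contact_force"],bot.get_state()["tool_pos"])
S=bot.snapshot("side");T=bot.snapshot("top")
for s,b in((S,(265,170,330,240)),(T,(205,170,270,235))):
    x,y=red(s,b)
    if len(x):
        q=onz(s,x.mean(),y.mean(),112);d=q-C;print(len(x),x.mean(),y.mean(),q,np.hypot(*d[:2]),np.degrees(np.arctan2(d[1],d[0])))
        for z in(96,112):print(proj(s,C+[165*np.cos(np.pi*1.003),165*np.sin(np.pi*1.003),z]))
c=S["color"][140:300,170:380]
cv2.imwrite("pics/side6.png",cv2.resize(c,None,fx=3,fy=3)[:,:,::-1])
```

```text
[ 1.43170787  0.68179309 -0.17067584] [326.72752151  69.88001978 247.51174546]
252 288.63492063492066 192.8531746031746 [456.66215474  73.1959894  112.        ] 165.60059327331845 -179.6699221777772
[287.93479243 196.28294154]
[288.32888097 192.83054974]
238 230.78151260504202 203.7310924369748 [458.56569107  73.02139293 112.        ] 163.6981995281255 -179.6049746780982
[231.29850305 204.97775409]
[230.91238312 204.16144348]
```

View pics/side6.png

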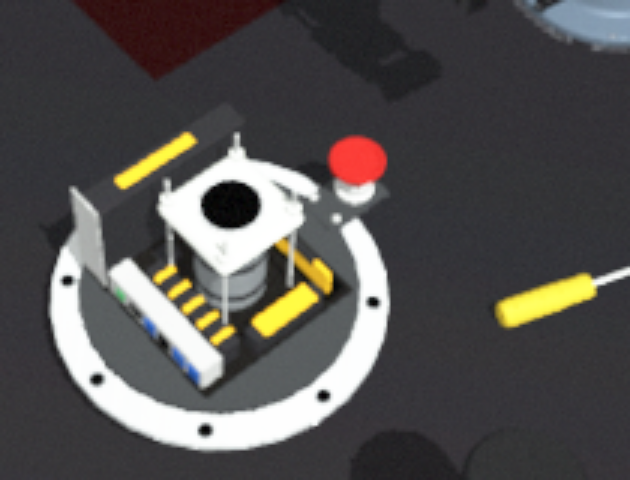

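The head is free at crop (357,160). Its height matches fully up (z≈112) and it has turned about 45.2°, with the arm clear.

```bash
python3 -c "
from plant import bot
print(bot.hand_in())"
```

```text
the job is handed in; nothing more can be done
None
```

I pressed the plunger, swung the table about 45° anticlockwise to the next hole, let the plunger spring back up, and handed the job in with the arm clear; the cameras put the head at its full 112 mm height, but the hand-in call gave no verdict.

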